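Release the slide lock and run the board under the loupe

TASK

The circuit board on the inspection slide has to go under the loupe: press the carriage's lock button down with a fingertip and, keeping it held down all the way, push the carriage along to its end stop under the loupe, then let the button come up so that the carriage is locked there. Never force the carriage while it is locked, and do not pick up or pinch anything: the board stays lying in its nest, and the loose things round the slide stay where they are.

Things in the scene. Friction and masses are not known exactly. Their poses are not given: they have to be found in the camera images.
- slide_base: Fixed base of the board-inspection slide: dark steel plate 210 x 370 x 6 mm with two guide shafts and an aluminium block (top 39 mm above the bench) at each end. Origin on the bench under the middle of the guideway, z up. Its y axis runs along the guideway; the loupe end is -y, so the carriage must travel toward -y. -x is the button's (the robot's) side.
- eye_loupe: Black loupe fixed over the slide's -y end by an arm on an aluminium column: 37 mm diameter. Origin: middle of its underside, 74 mm above the bench, at x = +36, y = -90 mm in the base frame; top 108 mm. The column stands behind it (base x = +97 to +113 mm), top 104 mm.
- carriage (a joint): Carriage position in m: 0 = far from the loupe, 0.180 = at its end stop under the loupe; starts within 0 to 0.06, locked. Plate 155 mm (base x) by 120 mm (base y), upper face 46 mm above the bench, middle at base y = 90 mm - value. Locked, a brake holds it against some 20 N; unlocked it slides with about 1 N friction plus 0.8 N drag at 0.1 m/s.
- lock_button (a joint): How far the lock button is pressed down, in m: 0 = up (carriage locked), 0.008 = bottomed; it counts as held down beyond 0.004. Spring: about 5 N at first, 6 N bottomed. The brake frees within the first 2 mm. Let go, the button rises by itself and the brake grips at once, wherever the carriage stands.
- button_top (a point): Middle of the lock button's upper face. The button is a ribbed black rectangular pad, 34 mm (base x) by 40 mm (base y), on the robot's side of the carriage; upper face 58 mm above the bench when up, 50 mm when bottomed. It rides with the carriage and has the base's axes.
- thumb_rest (a point): Middle of the top edge, on the button's side, of the thumb rest: an upright aluminium tab on the carriage beyond the button on the loupe-end side, 42 mm wide (base x), 8 mm thick, top 73 mm above the bench (15 mm above the raised button). Its face is 26 mm from the button's middle toward base -y; a fingertip pressing the button can push against it.
- board (a point): Middle of the underside of the green circuit board, 60 x 90 mm, 16 mm tall with its parts, 48 mm above the bench; 81 mm from the button's middle toward base +x. It lies loose on a thin pallet in a black nest frame on the carriage and rides along; it is not to be handled.
- board_lift (a joint): How far the board with its pallet is lifted out of the nest, in m: 0 = lying in the nest, up to 0.05.
- spool: Loose bystander: white-wound solder spool, black flanges, 52 mm diameter, 38 mm tall, upright. Origin: middle of its underside.
- battery: Loose bystander: 9 V block battery, 49 x 18 x 26 mm, lying. Origin: middle of its underside.
- capacitor: Loose bystander: blue can capacitor, 30 mm diameter, 46 mm tall, upright. Origin: middle of its underside.
- relay: Loose bystander: small blue relay block, 12 x 29 x 18 mm. Origin: middle of its underside.
- heatsink: Loose bystander: finned aluminium heat sink, 36 x 50 x 24 mm. Origin: middle of its underside.
- knob: Loose bystander: black control knob, 22 mm diameter, 14 mm tall. Origin: middle of its underside.
- fuses: Loose bystander: small white box with a yellow top, 35 x 53 x 14 mm, lying flat. Origin: middle of its underside.

How it is judged:
On the way, in this order (a step that is already met when the one before it is completed fails the run):
1. the lock button is held down with the carriage still well short of the stop (value of joint lock_button above 0.004 m and value of joint carriage below 0.12 m), for 0.05 s.
2. the carriage is at its end stop with the button still down (value of joint carriage above 0.177 m and value of joint lock_button above 0.004 m), for 0.05 s.
At the end, for the whole second after the job is handed in: The carriage stands within 3 mm of its end stop under the loupe, the lock button has come up again (within 1.5 mm), the carriage is at rest and the board lies down in its nest (within 3 mm) (value of joint carriage above 0.177 m and value of joint lock_button below 0.0015 m and value of joint board_lift below 0.003 m and velocity of joint carriage between -0.01 and 0.01 m/s); the robot touches nothing.
It fails at once if the carriage is forced along (faster than 1 cm/s) while its lock button is up (pressed less than 0.5 mm) (value of joint lock_button below 0.0005 m and (velocity of joint carriage above 0.01 m/s or velocity of joint carriage below -0.01 m/s)).
It fails at once if the board is lifted out of its nest by more than 5 mm (value of joint board_lift above 0.005 m).
It fails at once if a loose bystander is moved by more than 15 mm (distance of any of spool, battery, capacitor, relay, heatsink, knob, fuses from where it was at the start of the episode above 0.015 m).
It also fails if it takes over 35 s, if anything falls off the work surface, if the arm or the gripper's body presses on something with over 40 N, if the wrist force passes 120 N, or if a joint passes its speed limit or range.

ROBOT

A 6-joint arm with a two-finger parallel gripper is mounted at the origin on a cart in front of the work surface, level with it; the furniture and walls round the work are solid. World frame = base frame: x ahead of the robot, y to its left, z up, the work surface at z = 0. Lengths are in m, angles in rad, forces in N, time in s.
With the tool pointing down it reaches from about 0.375 to 0.975 m from the base axis. Payload 3.8 kg.
Tool frame: the origin (TCP) lies midway between the tips of the shut fingers; the grasp point (between the pads) lies 19 mm behind it; z points along the fingers, y is the line along which they close (so a half turn about z gives the same grasp; the last joint's range is limited). The gripper opens to 85 mm and grips with 20 to 120 N. Pads are 22 mm wide; open, the fingers measure 114 mm over their backs; the gripper's body (76 mm by 85 mm) begins 54 mm behind the grasp point. The pads swing forward as they close: fully open they stand 13 mm farther back than shut.
Start: joints at [1.198, 0.264, 1.604, -0, 1.274, -0.037], TCP at [0.222, 0.637, 0.231] pointing down, gripper open.
Joint ranges: [-2.63, 2.63], [-0.94, 2.18], [0.31, 2.57], [-1.31, 4.45], [0, 2.66], [-2.55, 2.55]. Speed limits (rad/s): [2.57, 2.57, 3.14, 3.14, 3.14, 3.14].

INTERFACE

Orientations are given as a rotation vector (axis times angle).
In Python, from workcell import bot gives the robot as it stands.
- The arm moves only by the tool jog_arm, never from a script. Its argument "motion" is a list of rows, each a list of 5 numbers: the opening, from -1 (shut) to 1 (fully open), then the shift along the tool's x, y, z in mm, then the turn about the tool's z in degrees. In form: [[claw, x, y, z, twist], ...]. A call has 1 to 10 rows; each row shifts and turns the commanded pose from where the row before left it, along the tool's axes as they then stand; what a row does not reach is not made up. A row lasts 1/12 s, in which the tool goes at most 41.7 mm and 7.16 degrees, less where a joint would pass 70% of its speed; a pose out of reach is approached as far as the arm can. A call with a gripper value outside its range is refused whole. The fingers move at their own pace and stop on an object; "force" is the grip in N (left out, the last holds). Time passes only in rows, so rows that do not move let the fingers close. It gives the time, the measured TCP pose, the force, the opening and the grip force at its end, in the units of the state.
- bot.read_state(): the state, without advancing time (a new reading comes with each control period).
- bot.read_camera(name): name is "side" or "top"; returns (picture, depth): 384x512x3 uint8, red, green, blue; 384x512 float32, m along the optical axis (not along the pixel's ray), 0 where there is no reading.
- bot.get_calibration(name): a dict with "vfov" (degrees; the focal length in pixels is half the picture's height over the tangent of half this angle, whatever the lens; pixels are square), "cx", "cy" (the principal point, pixels), "rvec" (rotation vector, rad) and "tvec" (3), from world to camera coordinates, as OpenCV has them. Camera axes: x right, y down, z forward; pixel columns grow to the right and rows downward; lengths in m; the calibration is good to about 2 mm. A picture is of the moment at which its call begins. get_calibration takes no time and is no camera call.
- bot.finish_job(): hands the job in; it is judged then, once.
The state is a dict: "time": time; "q": joint angles; "joint_vel": joint speeds; "joint_torque": joint torques, N m; "tool_pos": TCP position; "tcp_rot": TCP orientation; "wrist_force": force on the tool from outside, world axes, zero at the start; "torque": the same for the moment, N m; "width": opening from 0.0 (shut) to 1.0 (fully open); "grip_force": force on a finger pad.
Only numpy, scipy, OpenCV 4.12 (cv2) and the standard library are available. Lean on these libraries where they do the work, as an engineer would, in place of code of your own. Each camera call takes 0.05 s, during which the arm holds its last target. There are 200 camera calls.

## Working session

There is one attempt and no reset: what is moved stays moved. The work goes in short steps, Python scripts to look and compute and a tool call to move; the robot and the scene stay as the last step left them, time stands still between calls to the robot, and variables do not carry over. Pictures are saved under pics/ and viewed, at most 10 in all, crops included, and the job is handed in when it is done.

Besides the shell and the picture viewer there is one more tool, called after ">>>" as name(argument=value, ...) on one line, values as JSON. jog_arm: Moves the arm, as the interface text tells. Its arguments: {"type":"object","properties":{"motion":{"type":"array"},"force":{"type":"number"}},"required":["motion"]}

```bash
mkdir -p pics
cat > h.py <<'E'
import numpy as np, cv2
from workcell import bot
def cam(n):
    im,d=bot.read_camera(n); c=bot.get_calibration(n)
    f=im.shape[0]/2/np.tan(np.radians(c["vfov"])/2)
    R=cv2.Rodrigues(np.array(c["rvec"],float))[0]; t=np.array(c["tvec"],float)
    v,u=np.mgrid[:im.shape[0],:im.shape[1]]
    P=np.stack([(u-c["cx"])/f*d,(v-c["cy"])/f*d,d],-1)
    W=(P-t)@R
    W[d==0]=np.nan
    return im,W
E
python3 - <<'E'
from h import *
for n in("top","side"):
    im,W=cam(n); np.save(n,W); cv2.imwrite(f"pics/{n}0.png",im[:,:,::-1]); print(bot.get_calibration(n))
s=bot.read_state();print(s)
E
```

```text
{'vfov': 53.24704916576436, 'cx': 260.1481945032541, 'cy': 190.60060655422373, 'rvec': array([ 2.15099702, -2.20442669,  0.11857237]), 'tvec': array([0.09254918, 0.5784318 , 1.06437046])}
{'vfov': 46.94916955897585, 'cx': 251.4299114436827, 'cy': 186.22213565278142, 'rvec': array([ 1.92121774, -0.23918697,  0.17326032]), 'tvec': array([-0.53259289,  0.14533789,  0.90353903])}
{'time': 0.1, 'q': array([ 1.19808000e+00,  2.64703870e-01,  1.60524583e+00,  2.16180929e-05,
        1.27376130e+00, -3.68884893e-02]), 'joint_vel': array([-0.0004636 , -0.00340203, -0.00299875,  0.00034009, -0.00154064,
        0.00086993]), 'joint_torque': array([ 2.59395401e-04, -5.16701782e+01, -3.68590343e+01, -7.30986983e-06,
        6.22483087e-03,  6.75293762e-06]), 'tool_pos': array([0.22218493, 0.63665914, 0.23006448]), 'tcp_rot': array([-0.5249759 , -3.09695985,  0.00325088]), 'wrist_force': array([0.75377062, 0.03590208, 0.49929302]), 'torque': array([-0.01229183, -0.01364261,  0.02999428]), 'grip_force': 0.0, 'width': 1.0044422348938797}
```

View pics/top0.png

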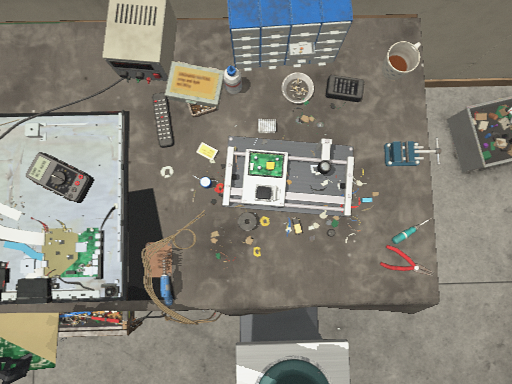

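View pics/side0.png

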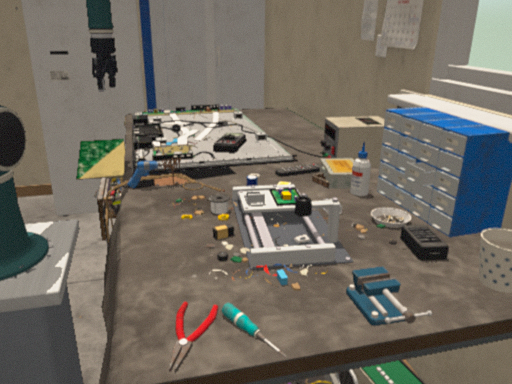

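The top view shows the slide at px (220–355, 138–215), with the black button near (263,193), the board at (266,163) and the loupe at (325,168). In the side view the slide is in the middle and the gripper at upper left.

Run:
```python
from h import *
W=np.load("top.npy"); im=cv2.imread("pics/top0.png")
for n,(u,v) in dict(button=(263,193),board=(266,163),loupe=(325,168),base_bl=(222,205),base_br=(350,213),robot=(290,370)).items(): print(n,u,v,W[v,u].round(4))
c=im[125:240,195:385]; cv2.imwrite("pics/crop0.png",cv2.resize(c,None,fx=4.2,fy=4.2,interpolation=cv2.INTER_CUBIC))
# heights
Z=W[...,2]; X=W[...,0];Y=W[...,1]
# carriage rectangle: points at z 0.04-0.052
sub=np.zeros(Z.shape,bool); sub[130:220,215:360]=1
for lo,hi in((.042,.050),(.0545,.062),(.066,.080),(.1,.115)):
    m=sub&(Z>lo)&(Z<hi); vs,us=np.nonzero(m)
    pts=np.stack([X[m],Y[m]],1).astype(np.float32)
    print(lo,hi,len(pts),cv2.minAreaRect(pts),"med",np.median(pts,0))
    if hi<.09 and lo>.05: print(np.c_[us,vs,pts.round(3)*1000,Z[m].round(3)*1000].astype(int)[::max(1,len(pts)//40)].tolist())
```

```text
button 263 193 [0.5704 0.0711 0.0611]
board 266 163 [0.6564 0.0601 0.0468]
loupe 325 168 [ 0.6302 -0.096   0.1002]
base_bl 222 205 [0.5436 0.1898 0.0021]
base_br 350 213 [ 0.5102 -0.1731  0.0364]
robot 290 370 [0.0824 0.0082 0.0149]
0.042 0.05 1588 ((0.6043202877044678, -0.0016654878854751587), (0.19924594461917877, 0.36345091462135315), 2.592228412628174) med [0.6118746  0.06827967]
0.0545 0.062 245 ((0.6575852632522583, 0.02412983775138855), (0.11839786171913147, 0.23098152875900269), 48.258949279785156) med [0.5797192  0.06555147]
[[319, 142, 711, -90, 59], [279, 153, 683, 23, 55], [256, 158, 669, 88, 60], [278, 159, 665, 27, 58], [268, 162, 657, 55, 61], [272, 163, 654, 44, 60], [274, 164, 651, 38, 62], [251, 166, 647, 103, 57], [274, 166, 645, 39, 61], [267, 167, 643, 58, 62], [270, 168, 640, 50, 61], [252, 169, 639, 100, 58], [273, 169, 637, 41, 57], [260, 186, 591, 79, 57], [261, 187, 588, 76, 58], [267, 187, 588, 59, 55], [259, 188, 585, 82, 56], [265, 188, 584, 65, 58], [271, 188, 584, 48, 57], [262, 189, 582, 74, 60], [269, 189, 581, 54, 59], [261, 190, 579, 76, 57], [269, 
[... 1609 characters left out ...]
276, 193, 569, 36, 70], [273, 194, 566, 44, 69], [274, 194, 566, 41, 69], [275, 194, 566, 39, 74], [273, 195, 564, 44, 69], [274, 195, 563, 42, 74], [275, 195, 563, 39, 74], [273, 196, 561, 44, 71], [274, 196, 561, 41, 71], [275, 196, 560, 39, 73], [273, 197, 558, 44, 68], [274, 197, 558, 42, 71], [275, 197, 558, 39, 71], [273, 198, 555, 44, 72], [274, 198, 555, 42, 74], [275, 198, 555, 39, 73], [273, 199, 552, 44, 71], [274, 199, 552, 42, 74], [275, 199, 552, 39, 76], [273, 200, 550, 44, 67], [274, 200, 550, 42, 71], [275, 200, 550, 39, 70]]
0.1 0.115 118 ((0.6649759411811829, -0.09661047905683517), (0.03123156540095806, 0.08839118480682373), 87.99010467529297) med [ 0.63786983 -0.09843432]
```

View pics/crop0.png

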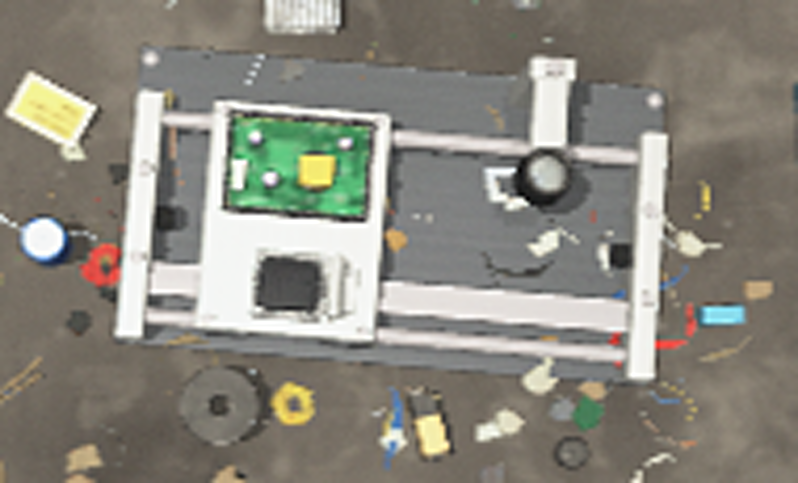

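Run:
```python
from h import *
W=np.load("top.npy"); c=bot.get_calibration("top"); X,Y,Z=W[...,0],W[...,1],W[...,2]
f=192/np.tan(np.radians(c["vfov"])/2);R=cv2.Rodrigues(c["rvec"])[0];C=-R.T@c["tvec"]
def ray(cr,z):
    u,v=195+cr[0]/4.2,125+cr[1]/4.2
    d=R.T@np.array([(u-c["cx"])/f,(v-c["cy"])/f,1]); return C+d*(z-C[2])/d[2]
a,b=ray((139,214),.039),ray((647,256),.039)
print("blocks",a,b,"yaw(base y vs world y) deg, ccw:",np.degrees(np.arctan2(-(a-b)[0],(a-b)[1])))
for s in((147,92),(130,337)),((652,135),(642,378)):
    p,q=ray(s[0],.039),ray(s[1],.039); d=p-q; print("bx yaw",np.degrees(np.arctan2(d[1],d[0])))
print("button",ray((289,284),.058))
p,q=ray((215,103),.046),ray((388,116),.046);d=p-q;print("plate edge yaw",np.degrees(np.arctan2(-d[0],d[1])),np.linalg.norm(d))
T=cv2.Rodrigues(bot.read_state()["tcp_rot"])[0];print(T.round(3))
```

```text
blocks [0.62318757 0.16806712 0.039     ] [ 0.58658872 -0.17344081  0.039     ] yaw(base y vs world y) deg, ccw: -6.116948171608382
bx yaw -4.907937560756217
bx yaw -5.067052552037567
button [0.57171933 0.06875417 0.058     ]
plate edge yaw -5.667638705076403 0.11692469193268215
[[-0.944  0.33  -0.001]
 [ 0.33   0.944 -0.002]
 [ 0.    -0.002 -1.   ]]
```

>>> jog_arm(motion=[[-1,0,0,0,-6.8],[-1,0,0,0,-6.8],[-1,-22,-29,0,0],[-1,-22,-29,0,0],[-1,-22,-29,0,0],[-1,-22,-29,0,0],[-1,-22,-29,0,0],[-1,-22,-29,0,0],[-1,-22,-29,0,0],[-1,-22,-29,0,0]])

```text
time: 0.93
tool_pos: [0.375, 0.3873, 0.2308]
tcp_rot: [-0.154, -3.137, 0.001]
wrist_force: [1.5, 0.0, -0.6]
width: -0.002
grip_force: 0.0
```

>>> jog_arm(motion=[[-1,-22,-29,0,0],[-1,-22,-29,0,0],[-1,-22,-29,0,0],[-1,-22,-29,0,0],[-1,-22,-29,0,0],[-1,-22,-29,0,0],[-1,-22,-29,0,0],[-1,-22,-29,0,0],[-1,-22,-29,0,0],[-1,0,0,0,0]])

```text
time: 1.77
tool_pos: [0.5487, 0.1047, 0.2309]
tcp_rot: [0.162, 3.136, -0.004]
wrist_force: [-0.9, 0.6, -0.3]
width: 0.001
grip_force: 0.0
```

Run:
```python
from h import *
s=bot.read_state();p=s["tool_pos"];T=cv2.Rodrigues(s["tcp_rot"])[0]
print(s["time"],p,s["width"],T.round(3),"to go mm tool",(T.T@(np.array([.5715,.0688,.058])-p)*1000).round(1),s["wrist_force"])
```

```text
1.7667 [0.54872951 0.10467388 0.23090145] 0.0006735367808820093 [[-0.995  0.103  0.001]
 [ 0.103  0.995 -0.003]
 [-0.002 -0.003 -1.   ]] to go mm tool [-26.1 -32.9 173. ] [-0.88493534  0.62561481 -0.32903631]
```

>>> jog_arm(motion=[[-1,-26,-31,0,0],[-1,0,0,36,0],[-1,0,0,36,0],[-1,0,0,36,0],[-1,0,0,30,0],[-1,0,0,14,0],[-1,0,0,0,0],[-1,0,0,0,0]])

```text
time: 2.43
tool_pos: [0.5677, 0.0767, 0.0781]
tcp_rot: [-0.154, -3.135, 0.001]
wrist_force: [-0.8, -0.4, 0.9]
width: 0.001
grip_force: 0.0
```

Run:
```python
from h import *
s=bot.read_state();p=s["tool_pos"];T=cv2.Rodrigues(s["tcp_rot"])[0]
print(s["time"],p,"to go mm tool",(T.T@(np.array([.5715,.0688,.058])-p)*1000).round(1),s["wrist_force"])
im,W=cam("side");cv2.imwrite("pics/side1.png",cv2.resize(im[150:290,190:360,::-1],None,fx=4.2,fy=4.2,interpolation=cv2.INTER_CUBIC))
```

```text
2.4333 [0.56773623 0.07669778 0.07807708] to go mm tool [-4.6 -7.5 20.1] [-0.80535907 -0.39466217  0.90889367]
```

View pics/side1.png

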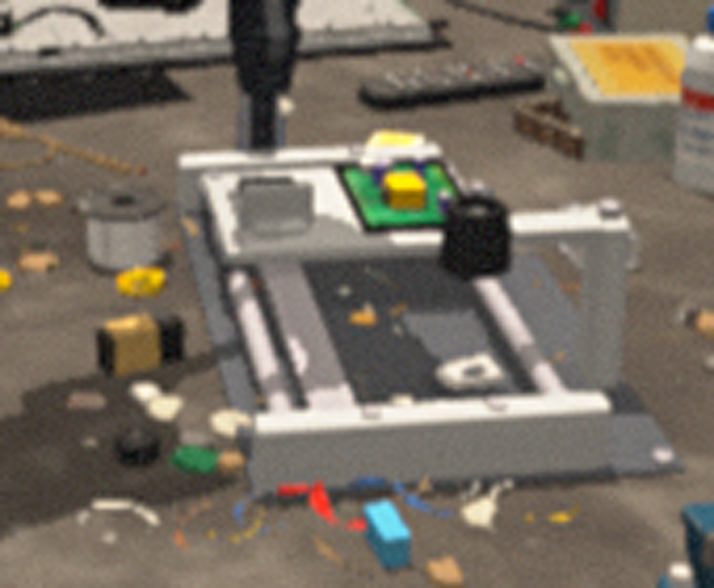

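The side view shows the gripper tip near crop (262,150). It appears behind the button, which is at about (270,185), so I'll check the projection.

Run:
```python
from h import *
s=bot.read_state()
for n,o,sc in(("side",(190,150),4.2),("top",(195,125),4.2)):
    c=bot.get_calibration(n);f=192/np.tan(np.radians(c["vfov"])/2)
    K=np.array([[f,0,c["cx"]],[0,f,c["cy"]],[0,0,1.]])
    P=np.array([s["tool_pos"],[.5715,.0688,.058],[.57,.040,.073],[.623,.168,.039],[.587,-.173,.039]])
    q=cv2.projectPoints(P,c["rvec"],c["tvec"],K,None)[0][:,0]
    print(n,((q-o)*sc).round(0).tolist())
im,W=cam("side")
for u,v in((262,140),(262,120),(262,60),(300,160),(275,195),(275,215),(405,190)): print(u,v,W[int(150+v/4.2),int(190+u/4.2)].round(3))
im,W=cam("top");cv2.imwrite("pics/top1.png",cv2.resize(im[100:240,195:385,::-1],None,fx=4.2,fy=4.2))
```

```text
side [[258.0, 147.0], [265.0, 187.0], [276.0, 181.0], [304.0, 151.0], [427.0, 407.0]]
top [[277.0, 285.0], [289.0, 284.0], [334.0, 283.0], [139.0, 214.0], [646.0, 255.0]]
262 140 [0.567 0.063 0.09 ]
262 120 [0.567 0.065 0.102]
262 60 [0.558 0.03  0.149]
300 160 [0.618 0.163 0.036]
275 195 [0.568 0.038 0.066]
275 215 [0.568 0.036 0.054]
405 190 [0.646 0.039 0.061]
```

View pics/top1.png

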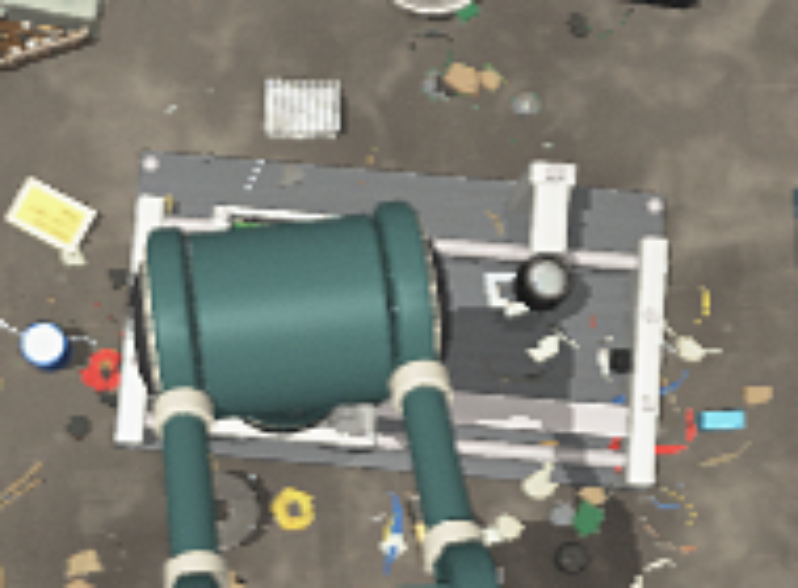

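The projection agrees with the measured tip and the wrist hides the button from above. Next I'll centre and press.

>>> jog_arm(motion=[[-1,-4,-5,0,0],[-1,0,0,8,0],[-1,0,0,7,0],[-1,0,0,4,0],[-1,0,0,3,0],[-1,0,0,2,0],[-1,0,0,2,0],[-1,0,0,0,0]])

```text
time: 3.25
tool_pos: [0.572, 0.0711, 0.0529]
tcp_rot: [-0.154, -3.137, 0.0]
wrist_force: [-2.1, -0.5, 2.6]
width: 0.002
grip_force: 1.3
```

>>> jog_arm(motion=[[-1,0,0,1.5,0],[-1,0,0,0,0],[-1,0,0,1,0],[-1,0,0,0,0]])

```text
time: 3.58
tool_pos: [0.5725, 0.0712, 0.0509]
tcp_rot: [0.154, 3.138, 0.0]
wrist_force: [-1.8, -0.4, 3.6]
width: 0.002
grip_force: 1.7
```

Run:
```python
from h import *
for i in range(4):
    s=bot.read_state();print(s["time"],s["tool_pos"].round(4),s["wrist_force"].round(2)); im,W=cam("side")
for u,v in((275,195),(275,215),(405,190),(262,155),(262,150)): print(u,v,W[int(150+v/4.2),int(190+u/4.2)].round(3))
```

```text
3.5833 [0.5725 0.0712 0.0509] [-1.76 -0.44  3.63]
3.6333 [0.5726 0.0712 0.051 ] [-2.98 -0.63  3.42]
3.6833 [0.5726 0.0712 0.051 ] [-1.7  -0.39  3.59]
3.7333 [0.5726 0.0712 0.051 ] [-2.24 -0.77  3.1 ]
275 195 [0.567 0.036 0.067]
275 215 [0.568 0.036 0.054]
405 190 [0.646 0.041 0.06 ]
262 155 [0.566 0.06  0.084]
262 150 [0.566 0.059 0.086]
```

>>> jog_arm(motion=[[-1,0,0,1,0],[-1,0,0,1,0],[-1,0,0,0,0]])

```text
time: 4.03
tool_pos: [0.5727, 0.0712, 0.05]
tcp_rot: [0.154, 3.138, 0.0]
wrist_force: [-4.6, -1.1, 9.9]
width: 0.002
grip_force: 5.4
```

The button is bottomed (10 N at z = 50 mm). Now I'll push toward the loupe.

>>> jog_arm(motion=[[-1,0,-3,0,0],[-1,0,-4,0,0],[-1,0,-5,0,0],[-1,0,-6,0,0],[-1,0,-7,0,0],[-1,0,-8,0,0],[-1,0,-8,0,0],[-1,0,-8,0,0]])

```text
time: 4.7
tool_pos: [0.5694, 0.0246, 0.05]
tcp_rot: [0.156, 3.134, 0.006]
wrist_force: [0.7, 8.0, 6.0]
width: -0.001
grip_force: 7.0
```

>>> jog_arm(motion=[[-1,0,-8,0.3,0],[-1,0,-8,0,0],[-1,0,-8,0,0],[-1,0,-8,0,0],[-1,0,-8,0,0],[-1,0,-8,0,0]])

```text
time: 5.2
tool_pos: [0.5642, -0.0234, 0.0499]
tcp_rot: [0.156, 3.135, 0.006]
wrist_force: [-2.1, 8.4, 9.7]
width: 0.004
grip_force: 7.9
```

Run:
```python
from h import *
s=bot.read_state();print(s["tool_pos"].round(4),s["wrist_force"].round(2)); im,W=cam("side")
cv2.imwrite("pics/side2.png",cv2.resize(im[150:290,190:360,::-1],None,fx=4.2,fy=4.2,interpolation=cv2.INTER_CUBIC))
```

```text
[ 0.5642 -0.0234  0.0499] [-2.09  8.41  9.69]
```

View pics/side2.png

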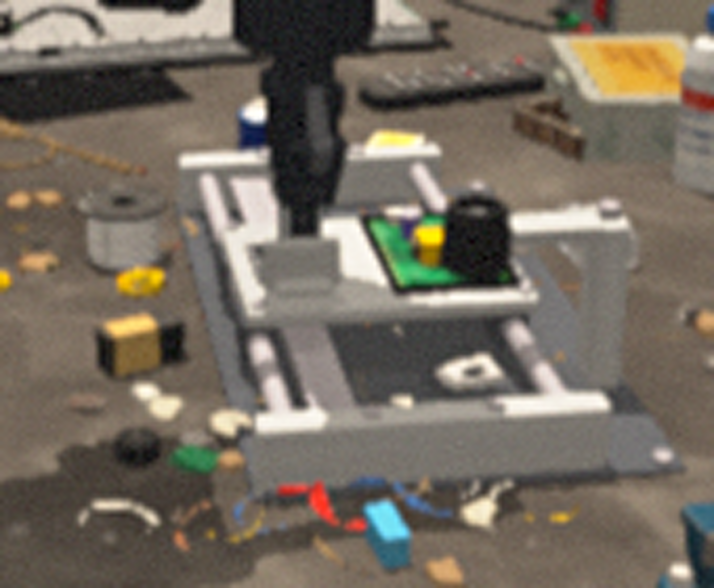

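The carriage rides along with the fingertip behind the tab at crop (300,240) and the board still in its nest, so I'll carry on.

>>> jog_arm(motion=[[-1,0,-8,0,0],[-1,0,-8,0,0],[-1,0,-8,0,0],[-1,0,-8,0,0],[-1,0,-8,0,0],[-1,0,-8,0,0],[-1,0,-8,0,0]])

```text
time: 5.83
tool_pos: [0.5582, -0.0792, 0.0499]
tcp_rot: [0.156, 3.137, 0.005]
wrist_force: [-4.5, 9.4, 11.5]
width: -0.002
grip_force: 8.4
```

>>> jog_arm(motion=[[-1,0,-5,0,0],[-1,0,-4,0,0],[-1,0,-4,0,0]])

```text
time: 6.08
tool_pos: [0.5568, -0.0923, 0.0499]
tcp_rot: [0.156, 3.137, 0.005]
wrist_force: [-3.7, 8.2, 12.5]
width: 0.002
grip_force: 8.3
```

>>> jog_arm(motion=[[-1,0,-4,0,0],[-1,0,-3,0,0],[-1,0,-3,0,0]])

```text
time: 6.33
tool_pos: [0.5559, -0.1003, 0.05]
tcp_rot: [0.159, 3.137, 0.011]
wrist_force: [-2.2, 24.7, 13.9]
width: -0.006
grip_force: 13.9
```

>>> jog_arm(motion=[[-1,0,-3,0,0],[-1,0,-3,0,0],[-1,0,0,0,0]])

```text
time: 6.58
tool_pos: [0.5559, -0.1005, 0.05]
tcp_rot: [0.163, 3.136, 0.025]
wrist_force: [-1.1, 36.7, 15.5]
width: 0.001
grip_force: 21.1
```

At the stop (the force rose and y stalled). I'll relax the push a little, lift straight up, then move clear.

>>> jog_arm(motion=[[-1,0,2,0,0],[-1,0,2,0,0],[-1,0,0,-3,0],[-1,0,0,-4,0],[-1,0,0,-5,0],[-1,0,0,-6,0],[-1,0,0,-10,0],[-1,0,0,-20,0],[-1,0,0,-20,0],[-1,0,0,0,0]])

```text
time: 7.42
tool_pos: [0.5585, -0.1069, 0.1208]
tcp_rot: [0.154, 3.13, -0.003]
wrist_force: [1.3, -0.6, -0.0]
width: 0.001
grip_force: 0.0
```

Run:
```python
from h import *
s=bot.read_state();print(s["tool_pos"].round(4),s["wrist_force"].round(2)); im,W=cam("side")
cv2.imwrite("pics/side3.png",cv2.resize(im[150:290,190:360,::-1],None,fx=4.2,fy=4.2,interpolation=cv2.INTER_CUBIC))
```

```text
[ 0.5585 -0.1069  0.1208] [ 1.33 -0.63 -0.03]
```

View pics/side3.png

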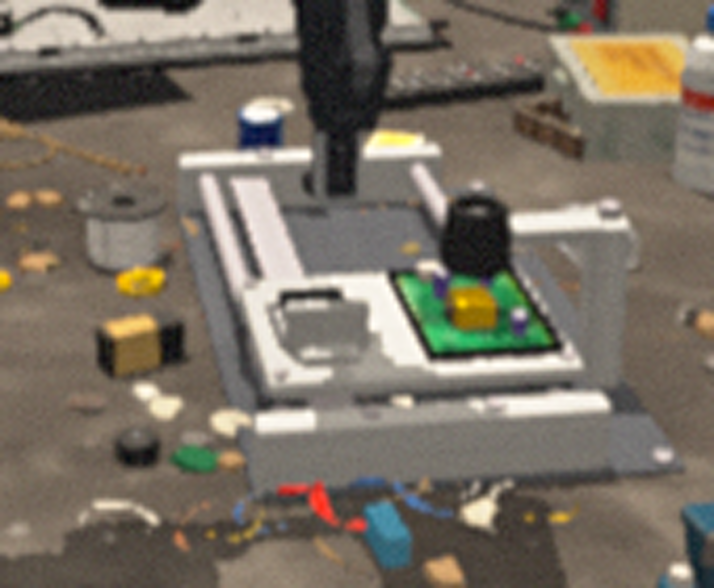

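The tool is clear. The carriage stands against the loupe-end stop with the button (crop 310,295) up and the board lying in its nest. From the pictures, the start was about 24 mm and the travel about 155 mm, which gives about 179 mm and agrees with the hard stop.

```bash
python3 -c "
from workcell import bot
print(bot.finish_job())"
```

```text
the job is handed in; nothing more can be done
None
```

The job is handed in: I held the button down all the way while pushing the carriage to its end stop (about 179 mm by my estimate), then let the button up and moved the arm clear; the last picture shows the board still in its nest, and no verdict came back.

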